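# Feed the length stop by one turn and lock it

### The arm

A 7-joint arm with a two-finger parallel gripper is mounted at the origin on a cart in front of the work surface, level with it; the furniture and walls round the work are solid. World frame = base frame: x ahead of the robot, y to its left, z up, the work surface at z = 0. Lengths are in m, angles in rad, forces in N, time in s.
With the tool pointing down it reaches from about 0.35 to 0.9 m from the base axis. Payload 7.2 kg.
Tool frame: the origin (TCP) lies midway between the tips of the shut fingers; the grasp point (between the pads) lies 19 mm behind it; z points along the fingers, y is the line along which they close (so a half turn about z gives the same grasp; the last joint's range is limited). The gripper opens to 85 mm and grips with 20 to 120 N. Pads are 22 mm wide; open, the fingers measure 114 mm over their backs; the gripper's body (76 mm by 85 mm) begins 54 mm behind the grasp point. The pads swing forward as they close: fully open they stand 13 mm farther back than shut.
Start: joints at [1.276, 0.411, -0.013, 1.596, 0.006, 1.134, -0.082], TCP at [0.141, -0.609, 0.231] pointing down, gripper open.
Joint ranges: [-2.95, 2.95], [-0.29, 1.99], [-1.47, 1.44], [0.14, 2.54], [-1.03, 4.17], [0.13, 1.85], [-2.86, 2.86]. Speed limits (rad/s): [2.39, 2.39, 3.01, 3.01, 3.14, 3.14, 3.14].

### API

Orientations are given as [roll, pitch, yaw] about the fixed x, y, z axes, in that order (R = Rz(yaw) Ry(pitch) Rx(roll)).
In Python, from station import status, imaging, ticket gives the robot as it stands.
- The arm moves only by the tool servo_tool, never from a script. Its argument "plan" is a list of rows, each an object with "translation": the shift along the tool's x, y, z in m, a list of three; "turn": the turn about the tool's z in degrees. In form: [{"translation": [x, y, z], "turn": turn}, ...]. A call has 1 to 20 rows; each row is the pose to reach, as a shift and turn from the pose commanded when the call began, along the tool's axes at that moment; what a row does not reach only later rows make up. A row lasts 1/12 s, in which the tool goes at most 41.7 mm and 7.16 degrees, less where a joint would pass 70% of its speed; a pose out of reach is approached as far as the arm can. A call with a gripper value outside its range is refused whole. "jaw" is the gripper's target within -1 to 1 (fully open at 1, half-way at 0, shut at -1), set as the call begins (left out, the last holds). The fingers move at their own pace and stop on an object; "grip_force" is the grip in N (left out, the last holds). Time passes only in rows, so rows that repeat a pose let the fingers close. It gives the time, the measured TCP pose, the force, the opening and the grip force at its end, in the units of the state.
- status.read_state(): the state, without advancing time (a new reading comes with each control period).
- imaging.grab_frame(name): name is "scene" or "top"; returns a dict with "pixels" (384x512x3 uint8, blue, green, red), "camera_matrix" (3x3 intrinsics, pixels), "k1" (the pictures are not rectified: a ray, as slopes to the right and down, at radius r is drawn at 1 + k1 r^2 times it, then the intrinsics apply), "xyz" and "attitude" of the camera in the world. Camera axes: x right, y up, looking along -z (the intrinsics and any distortion apply to the point x, -y, -z); pixel columns grow to the right and rows downward; lengths in m; the calibration is good to about 2 mm. A picture is of the moment at which its call begins. There is no depth.
- ticket.sign_off(): hands the job in; it is judged then, once.
The state is a dict: "t": time; "joint_positions": joint angles; "dq": joint speeds; "joint_torque": joint torques, N m; "position": TCP position; "eef_rot": TCP orientation; "wrist_force": force on the tool from outside, world axes, zero at the start; "torque": the same for the moment, N m; "finger_gap": finger opening in m; "gripper_force": force on a finger pad.
Only numpy, scipy, OpenCV 4.12 (cv2) and the standard library are available. Lean on these libraries where they do the work, as an engineer would, in place of code of your own. Each camera call takes 0.05 s, during which the arm holds its last target. There are 200 camera calls.

### The job

Feed the orange length stop on by one turn and lock it: push the upright black handle of the hand wheel clockwise (seen from above) through exactly one turn, until the handle stands again where it started, and then push the red lock lever clockwise until it is fully home on its stop. Only push, do not take the handle or the lever between the fingers, and leave the tools and parts around the unit where they are.

Things in the scene. Friction and masses are not known exactly. Their poses are not given: they have to be found in the camera images.
- stop_unit: Length-stop unit screwed to the table (fixed): aluminium plate 90x310x12 mm with a blue gearbox (80x80 mm, top at 64 mm) carrying the hand wheel, two guide rods, and a blue end block (70x40 mm, top at 55 mm) carrying the red lock lever. Origin: on the table under the wheel axis; z up; +y along the rail from the wheel to the end block (200 mm off), to the robot's left, give or take about 15 degrees
- wheel_axis (a point): point on the vertical axis of the hand wheel at mid-height of its handle (123 mm above the table)
- wheel_handle (a point): middle of the wheel's upright black handle: 22 mm across, standing on the dark steel rim, 55 mm from the wheel axis; the handle's black part reaches from 94 to 150 mm above the table, the rim's top is at 91 mm. Moves with the wheel
- feed_wheel (a joint): angle of the hand wheel (rad); grows clockwise seen from above. At 0 the handle lies from the axis toward the unit's own -x (to the robot). Starts between 0 and 3, runs from -0.4 to 12.5, stays where it is left (friction: about 3 N at the handle). One turn (6.283) feeds the stop 24 mm away from the wheel; the lock lever does not change its friction
- stop_slide: dark carriage with an upright orange stop plate (66x36 mm, plate top at 77 mm above the table) on the guide rods, driven along the unit's +y by the wheel, 24 mm per turn. Origin: centre of its underside
- lock_lever (a joint): angle of the red lock lever (rad), swinging level; grows clockwise seen from above. At 0 (open) it points to the unit's own -x, at 1.3 (locked, on its stop) nearly along +y. Starts between 0 and 0.3, stays where it is left (about 1.5 N at the knob)
- lever_knob (a point): the upright red knob at the lever's end: 18 mm across, 60 mm from the lever's pivot, from 58 to 99 mm above the table; this point is 80 mm above the table on its axis
- lever_pivot (a point): point on the lever's vertical pivot axis, 80 mm above the table (the end block's and lever's top there are lower, under 70 mm)
- caliper: digital caliper, 61x170x13 mm, lying flat at the front right; origin at the centre of its underside; loose, to be left alone
- long_nose_pliers: long nose pliers with blue grips, 60x156x12 mm, lying flat at the front edge; origin at the centre of its underside; loose, to be left alone
- flush_cutter: flush cutter with red grips, 60x110x12 mm, lying flat at the front; origin at the centre of its underside; loose, to be left alone
- red_tray: red parts tray, 93x118x32 mm, on the left, two connectors in it; origin at the centre of its underside; loose, to be left alone
- connector_1: white connector housing, 22x22x13 mm, in the tray; origin at the centre of its underside; loose, to be left alone
- connector_2: white connector housing, 22x18x17 mm, in the tray; origin at the centre of its underside; loose, to be left alone
- alcohol_bottle: white bottle with a red nozzle, 62 mm across, 150 mm tall, standing at the front left; origin at the centre of its underside; loose, to be left alone
- terminal_jar: jar with a yellow lid, 55 mm across, 70 mm tall, standing behind the unit; origin at the centre of its underside; loose, to be left alone
- solder_spool: blue and white spool, 56 mm across, 32 mm tall, standing behind the unit; origin at the centre of its underside; loose, to be left alone

How it is judged:
By the outcome, as a careful person would: the job done as asked, in the order asked, and still so for the second after the job is handed in, with the robot touching nothing.
It also fails if it takes over 64 s, if anything falls off the work surface, if the arm or the gripper's body presses on something with over 40 N, if the wrist force passes 120 N, or if a joint passes its speed limit or range.

## Working session

There is one attempt and no reset: what is moved stays moved. The work goes in short steps, Python scripts to look and compute and a tool call to move; the robot and the scene stay as the last step left them, time stands still between calls to the robot, and variables do not carry over. Pictures are saved under pics/ and viewed, at most 10 in all, crops included, and the job is handed in when it is done.

Besides the shell and the picture viewer there is one more tool, called by a JSON object that holds its "op" and its "data", one argument or row to a line. servo_tool: Moves the arm, as the interface text tells. Its arguments: {"type":"object","properties":{"plan":{"type":"array","items":{"type":"object","properties":{"translation":{"type":"array","items":{"type":"number"}},"turn":{"type":"number"}}}},"jaw":{"type":"number"},"grip_force":{"type":"number"}},"required":["plan"]}

```bash
mkdir -p pics; cat > h.py <<'E'
import numpy as np, cv2
from scipy.spatial.transform import Rotation as R
from station import status, imaging, ticket
def grab(n,f=None):
    d=imaging.grab_frame(n)
    if f: cv2.imwrite('pics/'+f,d['pixels'])
    return d
def rot(d):
    a=np.array(d['attitude'],float)
    return a if a.shape==(3,3) else R.from_euler('xyz',a).as_matrix() if a.size==3 else R.from_quat(a).as_matrix()
def ray(d,u,v):
    K=np.array(d['camera_matrix'],float)
    p=cv2.undistortPoints(np.array([[[u,v]]],float),K,np.array([d['k1'],0,0,0,0.]))[0,0]
    return np.array(d['xyz'],float),rot(d)@np.array([p[0],-p[1],-1])
def onz(d,u,v,z):
    o,r=ray(d,u,v); return o+r*(z-o[2])/r[2]
E
python3 - <<'E'
from h import *
for n in('scene','top'):
    d=grab(n,n+'0.png'); print(n,d['camera_matrix'],d['k1'],d['xyz'],d['attitude'])
print(status.read_state())
E
```

```text
scene [[471.7709068    0.         262.89573377]
 [  0.         471.7709068  185.92127528]
 [  0.           0.           1.        ]] -0.0896178679224011 [-0.26914945  0.85646469  0.95474237] [ 0.94508656  0.02269921 -2.38923562]
top [[394.18965868   0.         257.36632925]
 [  0.         394.18965868 187.52645514]
 [  0.           0.           1.        ]] -0.08314092197696389 [0.47499399 0.02121958 1.20168159] [ 0.08160489 -0.03421859 -1.55344925]
{'t': 0.1, 'joint_positions': array([ 1.27582297,  0.41180667, -0.01271771,  1.59698205,  0.00559806,
        1.13432546, -0.08218911]), 'dq': array([-0.00019973, -0.00128028, -0.00059918, -0.00157276, -0.0005097 ,
        0.00067045, -0.0004795 ]), 'joint_torque': array([ 2.99773877e-03, -6.01833916e+01,  6.84748515e-01, -3.00090802e+01,
        1.41669120e-02,  6.37666686e-03,  4.56526959e-05]), 'position': array([ 0.14038209, -0.6085514 ,  0.23053651]), 'eef_rot': array([-3.14011018e+00,  1.01410733e-04,  2.26813042e-01]), 'wrist_force': array([0.34062896, 0.01764522, 0.09952219]), 'torque': array([-0.01606132,  0.00901838, -0.04003347]), 'gripper_force': 0.0, 'finger_gap': 0.08552654518583261}
```

View pics/scene0.png

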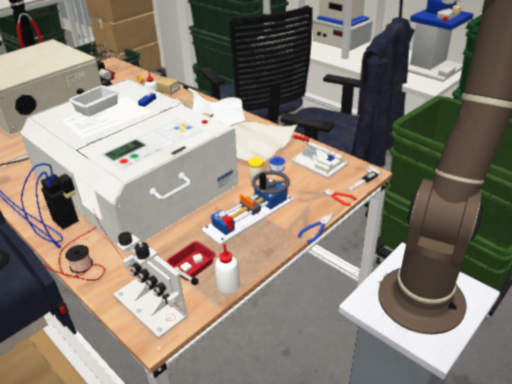

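View pics/top0.png

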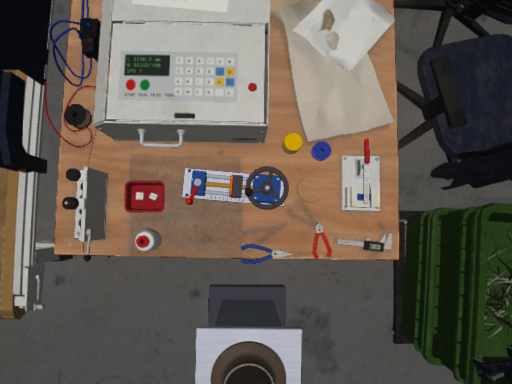

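The top view shows the wheel at about (267,187), the orange stop at (236,187), the red lever near (192,195) with the end block at (198,183), and the jar and spool behind at (292,142) and (320,150). I'll zoom in on both views.

```bash
python3 - <<'E'
from h import *
a=cv2.imread('pics/top0.png')[145:225,175:305]; b=cv2.imread('pics/scene0.png')[150:245,200:300]
cv2.imwrite('pics/c0.png',np.vstack([cv2.resize(a,(520,320),interpolation=2),np.pad(cv2.resize(b,None,fx=2.8,fy=2.8,interpolation=2),((0,0),(0,240),(0,0)))]))
d=grab('top')
for n,u,v,z in(('wheel',267,187.5,.09),('lever pivot',197.5,182,.07),('jar',292,142,.07),('spool',320,150,.032),('bottle',146,240,.12),('tray',145,196,.03),('machine front',180,140,.1)): print(n,onz(d,u,v,z).round(3))
E
```

```text
wheel [ 0.567 -0.043  0.09 ]
lever pivot [0.581 0.157 0.07 ]
jar [ 0.704 -0.115  0.07 ]
spool [ 0.689 -0.205  0.032]
bottle [0.415 0.286 0.12 ]
tray [0.54  0.316 0.03 ]
machine front [0.696 0.206 0.1  ]
```

View pics/c0.png

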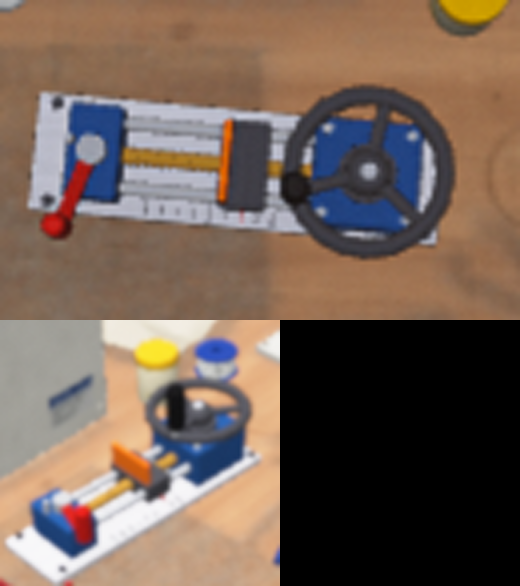

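The crop shows the handle top at image (248.5,191.8), on the unit's +y side, with the wheel centre at (267.3,187.8). The lever pivot is at (197.8,182.3) and the red knob at (189,201). I'll refine these with masks in the top and scene views.

```bash
cat >> h.py <<'E'
def measure(d,verbose=True):
    im=d['pixels']; hsv=cv2.cvtColor(im,cv2.COLOR_BGR2HSV)
    W=np.array(WC) if WC else None
    def cen(m,u,v,r):
        mm=np.zeros_like(m); cv2.circle(mm,(u,v),r,255,-1); M=cv2.moments(m&mm,True); return M['m10']/max(M['m00'],1),M['m01']/max(M['m00'],1),M['m00']
    g=cv2.cvtColor(im,cv2.COLOR_BGR2GRAY)
    blk=(g<32).astype(np.uint8)*255
    h=cen(blk,248,191,9)
    red=((hsv[...,1]>150)&((hsv[...,0]<8)|(hsv[...,0]>172))&(g>25)).astype(np.uint8)*255
    org=((hsv[...,1]>150)&(hsv[...,0]>8)&(hsv[...,0]<15)&(hsv[...,2]>140)).astype(np.uint8)*255
    return dict(handle=h,red=red,org=cen(org,235,187,14),blk=blk)
WC=None
E
python3 - <<'E'
from h import *
d=grab('top'); m=measure(d)
im=d['pixels'];g=cv2.cvtColor(im,cv2.COLOR_BGR2GRAY)
print('handle px',m['handle'],'org',m['org'])
print(g[184:200,242:257])
h=onz(d,*m['handle'][:2],.148); h2=onz(d,248.5,191.75,.15)
w=onz(d,267.25,187.75,.091); p=onz(d,197.75,182.25,.068)
r=m['red'][170:215,180:215]; ys,xs=np.nonzero(r); print('red',xs.min()+180,xs.max()+180,ys.min()+170,ys.max()+170)
k=onz(d,189,201,.097)
print('handle',h,h2,'wheel',w,'piv',p,'knob',k)
print('radius',np.linalg.norm((h-w)[:2]),np.linalg.norm((h2-w)[:2]),'lev',np.linalg.norm((k-p)[:2]),'rail',np.linalg.norm((p-w)[:2]))
a=p-w; yaw=np.arctan2(-a[0],a[1]); print('unit yaw deg',np.degrees(yaw))
for n,v in(('wheel',h2-w),('wheelm',h-w),('lever',k-p)):
    x=np.cos(yaw)*v[0]+np.sin(yaw)*v[1]; y=-np.sin(yaw)*v[0]+np.cos(yaw)*v[1]; print(n,'angle',np.arctan2(y,-x))
# scene cross-check of positions: reproject
s=grab('scene');K=s['camera_matrix']
for n,q in(('wheel',w),('handle',h2),('piv',p),('knob',k)):
    c=rot(s).T@(q-s['xyz']); x,y=c[0]/-c[2],-c[1]/-c[2]; f=1+s['k1']*(x*x+y*y); print(n,K[0][0]*x*f+K[0][2],K[1][1]*y*f+K[1][2])
E
```

```text
handle px (248.3793103448276, 191.75862068965517, 29.0) org (230.88571428571427, 184.37142857142857, 35.0)
[[118 181 183 170  72  59  62  55  89 180 172  82  60  62  64]
 [ 94 129 121 116  62  60  61  59 100 179 149  62  57  63  63]
 [100 126 121  98  63  64  62  52  72 126 115  58  59  63  65]
 [ 97 126 121  82  57  58  49  47  82 125 120  63  61  64  63]
 [ 89 112 106  64  38  27  28  29  56  99 117  65  59  64  63]
 [115 130 118  45  24  30  32  31  30  41  62  56  48  53  57]
 [176 181 164  51  28  33  35  31  30  32  55  58  59  62  63]
 [183 186 170  52  29  34  34  33  31  27  40  63  63  63  60]
 [180 186 171  50  24  33  35  34  31  25  34  57  54  53  50]
 [130 157 144  42  20  30  34  32  27  25  33  49  49  62  62]
 [158 157 148  80  27  21  25  23  23  34  61  60  61  63  61]
 [161 165 163 148  66  28  18  24  26  34  43  59  63  63  62]
 [139 142 143 145 136  80  38  42  59  54  46  62  77  89  67]
 [181 173 143 147 150 117  59  55  62  59  52  71 135 155 107]
 [180 156 178 182 184 171 110  59  61  63  57  61 107 148 104]
 [172 151 179 182 182 181 165  70  56  61  63  55  59  74  68]]
red 185 197 186 204
handle [0.54997375 0.0105413  0.148     ] [0.54986093 0.01023937 0.15      ] wheel [ 0.56646091 -0.04322287  0.091     ] piv [0.5802155  0.15611246 0.068     ] knob [0.52438875 0.17556515 0.097     ]
radius 0.05623533261006966 0.05598008717668567 lev 0.05911880717236829 rail 0.19980931783932926
unit yaw deg -3.9472832400242397
wheel angle 1.200842307372847
wheelm angle 1.204350403007285
lever angle 0.2663979384739843
wheel 270.5499693346977 179.8575761413893
handle 262.434219251636 173.63055393093288
piv 222.21788675103366 213.330260551403
knob 229.7894464968014 216.88203245445797
```

{"op": "servo_tool", "data": {
  "plan": [
    {"translation": [0.056, -0.057, 0], "turn": 2},
    {"translation": [0.084, -0.085, 0], "turn": 3},
    {"translation": [0.112, -0.113, 0], "turn": 4},
    {"translation": [0.14, -0.141, 0], "turn": 5},
    {"translation": [0.168, -0.17, 0], "turn": 6},
    {"translation": [0.196, -0.198, 0], "turn": 7},
    {"translation": [0.224, -0.226, 0], "turn": 8},
    {"translation": [0.252, -0.255, 0], "turn": 9},
    {"translation": [0.28, -0.283, 0], "turn": 10},
    {"translation": [0.308, -0.311, 0], "turn": 11},
    {"translation": [0.336, -0.34, 0], "turn": 12},
    {"translation": [0.364, -0.368, 0], "turn": 13},
    {"translation": [0.392, -0.396, 0], "turn": 13},
    {"translation": [0.42, -0.424, 0], "turn": 13},
    {"translation": [0.448, -0.452, 0], "turn": 13},
    {"translation": [0.476, -0.481, 0], "turn": 13},
    {"translation": [0.504, -0.509, 0], "turn": 13},
    {"translation": [0.504, -0.509, 0], "turn": 13},
    {"translation": [0.504, -0.509, 0], "turn": 13},
    {"translation": [0.504, -0.509, 0], "turn": 13}
  ],
  "jaw": -1
}}

```text
t: 1.92
position: [0.5169, 0.0003, 0.2309]
eef_rot: [3.141, 0.001, 0.001]
wrist_force: [-0.7, -0.3, -0.8]
finger_gap: -0.0003
gripper_force: 0.0
```

{"op": "servo_tool", "data": {
  "plan": [
    {"translation": [0, 0, 0.03], "turn": 0},
    {"translation": [0, 0, 0.06], "turn": 0},
    {"translation": [0, 0, 0.09], "turn": 0},
    {"translation": [0, 0, 0.11], "turn": 0},
    {"translation": [0, 0, 0.124], "turn": 0},
    {"translation": [0, 0, 0.124], "turn": 0},
    {"translation": [0, 0, 0.124], "turn": 0}
  ]
}}

```text
t: 2.5
position: [0.5163, -0.0014, 0.1071]
eef_rot: [3.141, 0.002, -0.002]
wrist_force: [-0.4, 0.2, 0.2]
finger_gap: -0.0001
gripper_force: 0.0
```

```bash
python3 - <<'E'
from h import *
d=grab('top');s=grab('scene')
a=d['pixels'][145:225,175:305]; b=s['pixels'][150:245,200:300]
cv2.imwrite('pics/c1.png',np.hstack([cv2.resize(a,(455,280),interpolation=2),cv2.resize(b,(295,280),interpolation=2)]))
st=status.read_state(); print(st['position'],st['wrist_force'])
E
```

```text
[ 0.51769201 -0.00065623  0.10846114] [-0.22869106  0.53280908  0.88378706]
```

View pics/c1.png

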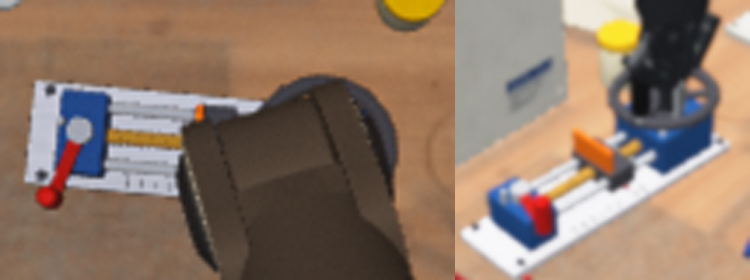

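```bash
python3 - <<'E'
import numpy as np
C=np.array([.5665,-.0432]); P=lambda b:C+.060*np.array([-np.cos(b),np.sin(b)])
cur=np.array([.517,0.])
for k in range(3):
    row=[P(np.radians(44+(k*20+i+1)*6)) for i in range(20)]
    d=[(q-cur)*[1,-1] for q in row]; print([[round(float(v),3) for v in q] for q in d]); cur=cur+np.round(d[-1],3)*[1,-1]
E
```

```text
[[0.011, -0.003], [0.016, -0.007], [0.021, -0.01], [0.027, -0.012], [0.033, -0.014], [0.039, -0.016], [0.045, -0.017], [0.052, -0.017], [0.058, -0.016], [0.064, -0.015], [0.07, -0.013], [0.076, -0.011], [0.081, -0.008], [0.086, -0.004], [0.091, 0.0], [0.095, 0.005], [0.099, 0.01], [0.102, 0.015], [0.105, 0.021], [0.107, 0.027]]
[[0.002, 0.006], [0.002, 0.012], [0.002, 0.018], [0.002, 0.025], [0.001, 0.031], [-0.001, 0.037], [-0.004, 0.043], [-0.007, 0.048], [-0.01, 0.053], [-0.014, 0.058], [-0.019, 0.062], [-0.024, 0.066], [-0.029, 0.069], [-0.035, 0.072], [-0.041, 0.074], [-0.047, 0.075], [-0.053, 0.076], [-0.06, 0.076], [-0.066, 0.076], [-0.072, 0.074]]
[[-0.006, -0.001], [-0.012, -0.004], [-0.017, -0.007], [-0.022, -0.011], [-0.027, -0.015], [-0.031, -0.019], [-0.035, -0.024], [-0.038, -0.03], [-0.041, -0.035], [-0.043, -0.041], [-0.045, -0.047], [-0.045, -0.054], [-0.045, -0.06], [-0.045, -0.066], [-0.044, -0.072], [-0.042, -0.078], [-0.039, -0.084], [-0.036, -0.09], [-0.033, -0.095], [-0.029, -0.099]]
```

{"op": "servo_tool", "data": {
  "plan": [
    {"translation": [0.011, -0.003, 0], "turn": 0},
    {"translation": [0.016, -0.007, 0], "turn": 0},
    {"translation": [0.021, -0.01, 0], "turn": 0},
    {"translation": [0.027, -0.012, 0], "turn": 0},
    {"translation": [0.033, -0.014, 0], "turn": 0},
    {"translation": [0.039, -0.016, 0], "turn": 0},
    {"translation": [0.045, -0.017, 0], "turn": 0},
    {"translation": [0.052, -0.017, 0], "turn": 0},
    {"translation": [0.058, -0.016, 0], "turn": 0},
    {"translation": [0.064, -0.015, 0], "turn": 0},
    {"translation": [0.07, -0.013, 0], "turn": 0},
    {"translation": [0.076, -0.011, 0], "turn": 0},
    {"translation": [0.081, -0.008, 0], "turn": 0},
    {"translation": [0.086, -0.004, 0], "turn": 0},
    {"translation": [0.091, 0.0, 0], "turn": 0},
    {"translation": [0.095, 0.005, 0], "turn": 0},
    {"translation": [0.099, 0.01, 0], "turn": 0},
    {"translation": [0.102, 0.015, 0], "turn": 0},
    {"translation": [0.105, 0.021, 0], "turn": 0},
    {"translation": [0.107, 0.027, 0], "turn": 0}
  ]
}}

```text
t: 4.27
position: [0.6251, -0.026, 0.108]
eef_rot: [-3.14, -0.001, 0.001]
wrist_force: [-5.5, 3.8, 6.4]
finger_gap: -0.0
gripper_force: 4.0
```

```bash
python3 - <<'E'
from h import *
s=grab('scene')
cv2.imwrite('pics/c2.png',cv2.resize(s['pixels'][130:245,200:320],(480,460),interpolation=2))
E
```

```text
(no output)
```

View pics/c2.png

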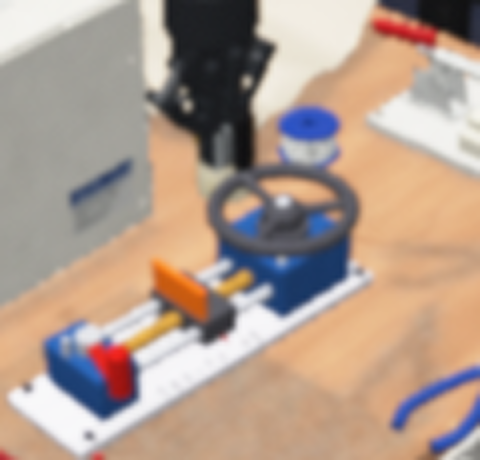

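The fingers are at the back of the rim at crop (220,145), with the black handle just to their right at about (243,150). The push is working, so I'll carry on.

{"op": "servo_tool", "data": {
  "plan": [
    {"translation": [0.002, 0.006, 0], "turn": 0},
    {"translation": [0.002, 0.012, 0], "turn": 0},
    {"translation": [0.002, 0.018, 0], "turn": 0},
    {"translation": [0.002, 0.025, 0], "turn": 0},
    {"translation": [0.001, 0.031, 0], "turn": 0},
    {"translation": [-0.001, 0.037, 0], "turn": 0},
    {"translation": [-0.004, 0.043, 0], "turn": 0},
    {"translation": [-0.007, 0.048, 0], "turn": 0},
    {"translation": [-0.01, 0.053, 0], "turn": 0},
    {"translation": [-0.014, 0.058, 0], "turn": 0},
    {"translation": [-0.019, 0.062, 0], "turn": 0},
    {"translation": [-0.024, 0.066, 0], "turn": 0},
    {"translation": [-0.029, 0.069, 0], "turn": 0},
    {"translation": [-0.035, 0.072, 0], "turn": 0},
    {"translation": [-0.041, 0.074, 0], "turn": 0},
    {"translation": [-0.047, 0.075, 0], "turn": 0},
    {"translation": [-0.053, 0.076, 0], "turn": 0},
    {"translation": [-0.06, 0.076, 0], "turn": 0},
    {"translation": [-0.066, 0.076, 0], "turn": 0},
    {"translation": [-0.072, 0.074, 0], "turn": 0}
  ]
}}

```text
t: 5.98
position: [0.5515, -0.1017, 0.1075]
eef_rot: [3.14, -0.0, -0.001]
wrist_force: [4.2, -0.5, 1.5]
finger_gap: 0.0003
gripper_force: 0.0
```

{"op": "servo_tool", "data": {
  "plan": [
    {"translation": [-0.006, -0.001, 0], "turn": 0},
    {"translation": [-0.012, -0.004, 0], "turn": 0},
    {"translation": [-0.017, -0.007, 0], "turn": 0},
    {"translation": [-0.022, -0.011, 0], "turn": 0},
    {"translation": [-0.027, -0.015, 0], "turn": 0},
    {"translation": [-0.031, -0.019, 0], "turn": 0},
    {"translation": [-0.035, -0.024, 0], "turn": 0},
    {"translation": [-0.038, -0.03, 0], "turn": 0},
    {"translation": [-0.041, -0.035, 0], "turn": 0},
    {"translation": [-0.043, -0.041, 0], "turn": 0},
    {"translation": [-0.045, -0.047, 0], "turn": 0},
    {"translation": [-0.045, -0.054, 0], "turn": 0},
    {"translation": [-0.045, -0.06, 0], "turn": 0},
    {"translation": [-0.045, -0.066, 0], "turn": 0},
    {"translation": [-0.044, -0.072, 0], "turn": 0},
    {"translation": [-0.042, -0.078, 0], "turn": 0},
    {"translation": [-0.039, -0.084, 0], "turn": 0},
    {"translation": [-0.036, -0.09, 0], "turn": 0},
    {"translation": [-0.034, -0.092, 0], "turn": 0}
  ]
}}

```text
t: 7.57
position: [0.5176, -0.0068, 0.1068]
eef_rot: [-3.141, 0.002, 0.002]
wrist_force: [-4.7, 1.2, 1.3]
finger_gap: -0.0005
gripper_force: 0.0
```

{"op": "servo_tool", "data": {
  "plan": [
    {"translation": [-0.015, 0.004, 0], "turn": 0},
    {"translation": [-0.025, 0.008, 0], "turn": 0},
    {"translation": [-0.025, 0.008, -0.03], "turn": 0},
    {"translation": [-0.025, 0.008, -0.06], "turn": 0},
    {"translation": [-0.04, 0.04, -0.08], "turn": 0},
    {"translation": [-0.05, 0.08, -0.08], "turn": 0},
    {"translation": [-0.06, 0.12, -0.08], "turn": 0},
    {"translation": [-0.07, 0.16, -0.08], "turn": 0},
    {"translation": [-0.08, 0.2, -0.08], "turn": 0},
    {"translation": [-0.08, 0.24, -0.08], "turn": 0},
    {"translation": [-0.08, 0.24, -0.08], "turn": 0},
    {"translation": [-0.08, 0.24, -0.08], "turn": 0}
  ]
}}

```text
t: 8.57
position: [0.4375, -0.2511, 0.1871]
eef_rot: [3.141, -0.0, -0.005]
wrist_force: [-0.4, 0.4, -0.2]
finger_gap: -0.0002
gripper_force: 0.0
```

```bash
cat >> h.py <<'E'
def handle(d):
    g=cv2.cvtColor(d['pixels'],cv2.COLOR_BGR2GRAY); b=(g<37).astype(np.uint8)*255
    mm=np.zeros_like(b); cv2.circle(mm,(267,188),28,255,-1)
    n,l,s,c=cv2.connectedComponentsWithStats(b&mm); 
    i=1+np.argmax(s[1:,4]); p=onz(d,*c[i],.149); v=p[:2]-[.5665,-.0432]
    return c[i].round(2),s[i,4],p.round(4),np.degrees(np.arctan2(v[1],-v[0])).round(2),np.hypot(*v).round(4)
E
python3 - <<'E'
from h import *
d=grab('top'); print(handle(d))
d0=dict(d);d0['pixels']=cv2.imread('pics/top0.png'); print(handle(d0))
cv2.imwrite('pics/c3.png',np.hstack([cv2.resize(x['pixels'][145:225,175:305],(390,240),interpolation=2) for x in(d0,d)]))
E
```

```text
(array([250.52, 196.57]), np.int32(42), array([0.5371, 0.0046, 0.149 ]), np.float64(58.4), np.float64(0.0561))
(array([248.62, 191.76]), np.int32(45), array([0.5499, 0.0099, 0.149 ]), np.float64(72.66), np.float64(0.0556))
```

View pics/c3.png

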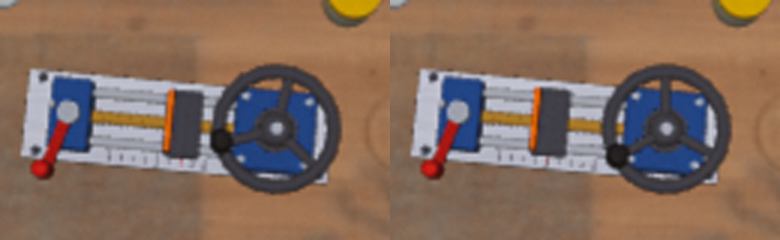

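The handle is 14.3° short at (250.5,196.6), against (248.6,191.8) at the start. From the known finger-to-handle offset, I'll push another (13,5) mm.

{"op": "servo_tool", "data": {
  "plan": [
    {"translation": [0.01, -0.04, 0], "turn": 0},
    {"translation": [0.02, -0.08, 0], "turn": 0},
    {"translation": [0.03, -0.12, 0], "turn": 0},
    {"translation": [0.035, -0.16, 0], "turn": 0},
    {"translation": [0.04, -0.2, 0], "turn": 0},
    {"translation": [0.05, -0.232, 0], "turn": 0},
    {"translation": [0.05, -0.232, 0.03], "turn": 0},
    {"translation": [0.05, -0.232, 0.06], "turn": 0},
    {"translation": [0.05, -0.232, 0.08], "turn": 0},
    {"translation": [0.05, -0.232, 0.08], "turn": 0},
    {"translation": [0.06, -0.234, 0.08], "turn": 0},
    {"translation": [0.07, -0.237, 0.08], "turn": 0},
    {"translation": [0.076, -0.239, 0.08], "turn": 0}
  ]
}}

```text
t: 9.7
position: [0.5172, -0.0087, 0.1092]
eef_rot: [-3.141, -0.004, 0.0]
wrist_force: [0.6, 0.4, 0.1]
finger_gap: -0.0005
gripper_force: 0.0
```

{"op": "servo_tool", "data": {
  "plan": [
    {"translation": [0.004, -0.001, 0], "turn": 0},
    {"translation": [0.006, -0.002, 0], "turn": 0},
    {"translation": [0.008, -0.003, 0], "turn": 0},
    {"translation": [0.01, -0.004, 0], "turn": 0},
    {"translation": [0.012, -0.005, 0], "turn": 0},
    {"translation": [0.014, -0.005, 0], "turn": 0},
    {"translation": [0.016, -0.006, 0], "turn": 0},
    {"translation": [0.017, -0.006, 0], "turn": 0},
    {"translation": [0.017, -0.006, 0], "turn": 0},
    {"translation": [0.017, -0.006, 0], "turn": 0}
  ]
}}

```text
t: 10.53
position: [0.532, -0.0036, 0.1086]
eef_rot: [3.141, -0.002, -0.0]
wrist_force: [-2.0, 0.5, 5.9]
finger_gap: 0.0001
gripper_force: 0.0
```

{"op": "servo_tool", "data": {
  "plan": [
    {"translation": [-0.015, 0.004, 0], "turn": 0},
    {"translation": [-0.025, 0.008, 0], "turn": 0},
    {"translation": [-0.025, 0.008, 0], "turn": 0},
    {"translation": [-0.025, 0.008, -0.03], "turn": 0},
    {"translation": [-0.025, 0.008, -0.06], "turn": 0},
    {"translation": [-0.04, 0.04, -0.08], "turn": 0},
    {"translation": [-0.05, 0.08, -0.08], "turn": 0},
    {"translation": [-0.06, 0.12, -0.08], "turn": 0},
    {"translation": [-0.07, 0.16, -0.08], "turn": 0},
    {"translation": [-0.08, 0.2, -0.08], "turn": 0},
    {"translation": [-0.08, 0.24, -0.08], "turn": 0},
    {"translation": [-0.08, 0.24, -0.08], "turn": 0},
    {"translation": [-0.08, 0.24, -0.08], "turn": 0}
  ]
}}

```text
t: 11.62
position: [0.4509, -0.2464, 0.1874]
eef_rot: [3.141, -0.0, -0.005]
wrist_force: [0.5, 0.3, 0.2]
finger_gap: -0.0002
gripper_force: 0.0
```

```bash
python3 - <<'E'
from h import *
for i in range(2):
  d=grab('top'); print(handle(d))
cv2.imwrite('pics/top2.png',d['pixels'])
E
```

```text
(array([248.65, 192.02]), np.int32(46), array([0.5492, 0.0098, 0.149 ]), np.float64(71.94), np.float64(0.0558))
(array([248.78, 192.09]), np.int32(45), array([0.549 , 0.0095, 0.149 ]), np.float64(71.66), np.float64(0.0555))
```

The wheel is within about 1° of its start. Next is the lever.

{"op": "servo_tool", "data": {
  "plan": [
    {"translation": [0.005, -0.03, -0.02], "turn": 0},
    {"translation": [0.012, -0.07, -0.02], "turn": 0},
    {"translation": [0.02, -0.11, -0.02], "turn": 0},
    {"translation": [0.026, -0.15, -0.02], "turn": 0},
    {"translation": [0.033, -0.19, -0.02], "turn": 0},
    {"translation": [0.04, -0.23, -0.02], "turn": 0},
    {"translation": [0.047, -0.27, -0.02], "turn": 0},
    {"translation": [0.054, -0.31, -0.02], "turn": 0},
    {"translation": [0.06, -0.35, -0.02], "turn": 0},
    {"translation": [0.066, -0.379, -0.02], "turn": 0},
    {"translation": [0.066, -0.379, -0.02], "turn": 0},
    {"translation": [0.066, -0.379, 0.01], "turn": 0},
    {"translation": [0.066, -0.379, 0.04], "turn": 0},
    {"translation": [0.066, -0.379, 0.07], "turn": 0},
    {"translation": [0.066, -0.379, 0.095], "turn": 0},
    {"translation": [0.066, -0.379, 0.107], "turn": 0},
    {"translation": [0.066, -0.379, 0.107], "turn": 0}
  ]
}}

```text
t: 13.13
position: [0.515, 0.1359, 0.078]
eef_rot: [3.141, 0.005, 0.002]
wrist_force: [-0.2, -0.4, 0.6]
finger_gap: 0.0003
gripper_force: 0.0
```

{"op": "servo_tool", "data": {
  "plan": [
    {"translation": [0.0, -0.011, 0], "turn": 0},
    {"translation": [-0.001, -0.021, 0], "turn": 0},
    {"translation": [-0.001, -0.028, 0], "turn": 0},
    {"translation": [0.0, -0.034, 0], "turn": 0},
    {"translation": [0.002, -0.041, 0], "turn": 0},
    {"translation": [0.004, -0.047, 0], "turn": 0},
    {"translation": [0.008, -0.053, 0], "turn": 0},
    {"translation": [0.011, -0.059, 0], "turn": 0},
    {"translation": [0.015, -0.064, 0], "turn": 0},
    {"translation": [0.02, -0.069, 0], "turn": 0},
    {"translation": [0.02, -0.069, 0], "turn": 0},
    {"translation": [0.02, -0.069, 0], "turn": 0}
  ]
}}

```text
t: 14.13
position: [0.5375, 0.2049, 0.0802]
eef_rot: [-3.141, -0.0, 0.0]
wrist_force: [-0.3, 0.3, -0.1]
finger_gap: 0.0
gripper_force: 0.0
```

```bash
python3 - <<'E'
from h import *
s=grab('scene');d=grab('top')
cv2.imwrite('pics/c4.png',np.hstack([cv2.resize(s['pixels'][150:260,180:300],(360,330),interpolation=2),cv2.resize(d['pixels'][140:240,160:280],(396,330),interpolation=2)]))
E
```

```text
(no output)
```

View pics/c4.png

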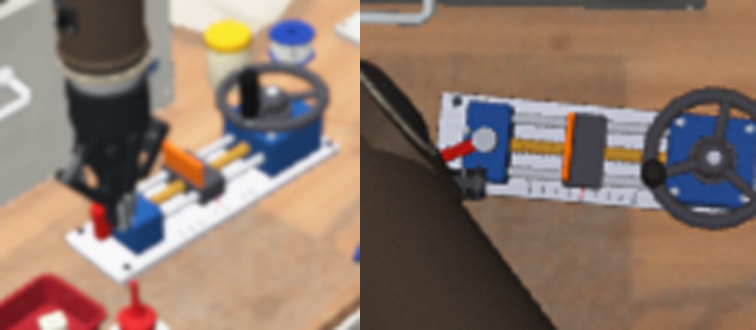

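The lever (red, top crop at (457,151)) now points mostly along +y and the fingers are behind the knob. I'll push on in small steps until the stop gives a force.

{"op": "servo_tool", "data": {
  "plan": [
    {"translation": [0.002, 0, 0], "turn": 0},
    {"translation": [0.004, -0.002, 0], "turn": 0},
    {"translation": [0.006, -0.003, 0], "turn": 0},
    {"translation": [0.008, -0.004, 0], "turn": 0},
    {"translation": [0.009, -0.005, 0], "turn": 0},
    {"translation": [0.009, -0.005, 0], "turn": 0}
  ]
}}

```text
t: 14.73
position: [0.5465, 0.2095, 0.0803]
eef_rot: [-3.141, -0.0, -0.0]
wrist_force: [-0.3, -0.1, -0.4]
finger_gap: 0.0002
gripper_force: 0.0
```

{"op": "servo_tool", "data": {
  "plan": [
    {"translation": [0.001, 0, 0], "turn": 0},
    {"translation": [0.002, 0, 0], "turn": 0},
    {"translation": [0.002, 0, 0], "turn": 0}
  ]
}}

```text
t: 14.98
position: [0.5481, 0.2098, 0.0803]
eef_rot: [-3.141, 0.0, 0.0]
wrist_force: [-1.3, 1.1, -0.4]
finger_gap: 0.0001
gripper_force: 0.6
```

{"op": "servo_tool", "data": {
  "plan": [
    {"translation": [0.001, 0, 0], "turn": 0},
    {"translation": [0.002, 0, 0], "turn": 0},
    {"translation": [0.002, 0, 0], "turn": 0}
  ]
}}

```text
t: 15.23
position: [0.5503, 0.2095, 0.0803]
eef_rot: [-3.141, -0.0, -0.0]
wrist_force: [-1.0, 0.9, 0.2]
finger_gap: -0.0003
gripper_force: 0.7
```

{"op": "servo_tool", "data": {
  "plan": [
    {"translation": [0.001, 0, 0], "turn": 0},
    {"translation": [0.002, 0, 0], "turn": 0},
    {"translation": [0.002, 0, 0], "turn": 0}
  ]
}}

```text
t: 15.48
position: [0.5507, 0.2095, 0.0801]
eef_rot: [3.141, 0.003, 0.001]
wrist_force: [-7.6, 0.4, 3.3]
finger_gap: 0.0
gripper_force: 3.5
```

{"op": "servo_tool", "data": {
  "plan": [
    {"translation": [0.001, 0, 0], "turn": 0},
    {"translation": [0.002, 0, 0], "turn": 0},
    {"translation": [0.002, 0, 0], "turn": 0}
  ]
}}

```text
t: 15.73
position: [0.5509, 0.2096, 0.08]
eef_rot: [3.14, 0.006, 0.001]
wrist_force: [-12.7, 0.8, 7.4]
finger_gap: -0.0002
gripper_force: 6.3
```

The lever is on its stop: 12.7 N with the tool no longer advancing. I'll back off and check.

{"op": "servo_tool", "data": {
  "plan": [
    {"translation": [-0.01, 0, 0], "turn": 0},
    {"translation": [-0.03, 0.005, 0], "turn": 0},
    {"translation": [-0.035, 0.005, 0], "turn": 0},
    {"translation": [-0.035, 0.005, -0.04], "turn": 0},
    {"translation": [-0.035, 0.005, -0.08], "turn": 0},
    {"translation": [-0.035, 0.005, -0.12], "turn": 0},
    {"translation": [-0.05, 0.04, -0.13], "turn": 0},
    {"translation": [-0.06, 0.08, -0.13], "turn": 0},
    {"translation": [-0.07, 0.12, -0.13], "turn": 0},
    {"translation": [-0.08, 0.16, -0.13], "turn": 0},
    {"translation": [-0.09, 0.2, -0.13], "turn": 0},
    {"translation": [-0.1, 0.24, -0.13], "turn": 0},
    {"translation": [-0.1, 0.28, -0.13], "turn": 0},
    {"translation": [-0.1, 0.32, -0.13], "turn": 0},
    {"translation": [-0.1, 0.36, -0.13], "turn": 0},
    {"translation": [-0.1, 0.4, -0.13], "turn": 0},
    {"translation": [-0.1, 0.44, -0.13], "turn": 0},
    {"translation": [-0.1, 0.47, -0.13], "turn": 0},
    {"translation": [-0.1, 0.47, -0.13], "turn": 0},
    {"translation": [-0.1, 0.47, -0.13], "turn": 0}
  ]
}}

```text
t: 17.4
position: [0.4537, -0.2631, 0.2102]
eef_rot: [3.141, -0.0, -0.004]
wrist_force: [-0.4, 0.5, 0.1]
finger_gap: 0.0
gripper_force: 0.0
```

```bash
python3 - <<'E'
from h import *
for i in range(3):
  d=grab('top'); print(handle(d))
r=measure(d)['red'][165:215,172:215]; r=cv2.morphologyEx(r,cv2.MORPH_CLOSE,np.ones((3,3)))
ys,xs=np.nonzero(r); print(xs.min()+172,xs.max()+172,ys.min()+165,ys.max()+165)
sel=xs<xs.min()+6; u,v=xs[sel].mean()+172,ys[sel].mean()+165
k=onz(d,u,v,.095); w=k-[.580,.156,0]; print(k,np.arctan2(w[1],-w[0])-.069,np.hypot(*w[:2]))
cv2.imwrite('pics/c5.png',cv2.resize(d['pixels'][130:265,130:400],(800,400),interpolation=2))
E
```

```text
(array([248.79, 192.04]), np.int32(48), array([0.5492, 0.0094, 0.149 ]), np.float64(71.77), np.float64(0.0554))
(array([248.72, 192.06]), np.int32(47), array([0.5491, 0.0096, 0.149 ]), np.float64(71.77), np.float64(0.0556))
(array([248.65, 192.02]), np.int32(46), array([0.5492, 0.0098, 0.149 ]), np.float64(71.94), np.float64(0.0558))
172 193 181 188
[0.56864032 0.21752031 0.095     ] 1.3192036546453818 0.06256029620039426
```

View pics/c5.png

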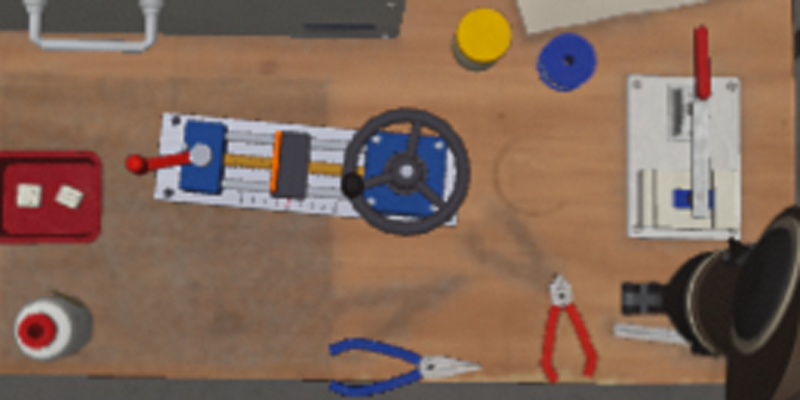

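The lever is locked at about 1.3 rad (knob at crop (136,163)). The handle is back within 1° of its start (crop (353,185)), and everything else is where it was.

```bash
python3 -c "
from station import ticket
print(ticket.sign_off())"
```

```text
the job is handed in; nothing more can be done
None
```

The job is handed in: the hand wheel was pushed clockwise one turn, with the handle measured about 1° short of where it started, then the lock lever was pushed home on its stop at about 1.3 rad; the last picture showed nothing else moved.

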